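# Load the steriliser tray carrier

## Task

Get the carrier that still has room ready for the steriliser: hang the loose wire basket by its bail on that carrier's empty hook, and slide the loaded instrument tray into its empty upper slot, fully home against the back stops, with both instruments still in it. Leave the jars and the timer where they are, and let go of everything at the end.

Things in the scene. Friction and masses are not known exactly. Their poses are not given: they have to be found in the camera images.
- carrier: the carrier with room: fixed steel two-slot rack, 176 deep (x) x 106 wide (y) x 104 high; origin at the centre of its underside, x from the open mouth (plane x = -88) inward, z up. Inside of side walls at y = +-49, flared lips reach 15 in front of the mouth. Lower slot taken by a like tray, whose handle sticks out 50 in front, up to z = 63. Back stop faces at x = +88. Hook on its +y side
- carrier_full: the like carrier beside it that is full: two trays in it and a like basket fixed on its hook (x -131 to -79, y 78 to 146, top of its tab at z = 255 mm); leave it. All its parts are fixed. Same size and axes, fixed; either carrier may be the left one
- hook_saddle (a point): top of the empty hook's 8 mm round bar, in the middle of its shallow dip, at (-105, 112, 209.5) mm in the carrier frame, axes as the carrier's. The bar runs along x from a post at x = -60 (post top z = 212) to x = -144, where its end turns up to z = 225. Nothing stands above it
- slot_mouth (a point): middle of the empty upper slot at the mouth plane, at the height of the runner tops the tray slides on: (-88, 0, 68) mm in the carrier frame, axes as the carrier's. Slot 98 wide, 33 high, roof underside at z = 101
- tray: loaded perforated steel tray on the worktop, 173 long (x) x 91 wide (y) x 21 high, about 0.2 kg; origin at the centre of its underside, z up. Home in the slot its origin is at (3, 0, 68) mm in the carrier frame, x axes alike, handle outwards
- tray_grip (a point): grip point at (-118, 0, 36) mm in the tray frame, axes as the tray's, in the black upright handle fin at the tray's -x end: 10 thick (y), x from -138 to -98, z from 15 to 51. Gripped across y with about 90 N it holds the tray level
- scaler: scaler, a slim hand instrument 18 x 140 x 10 mm (length along y), loose in the tray; origin at the centre of its underside
- needle_holder: needle holder, scissor-like steel instrument 61 x 143 x 9 mm (length along y), loose in the tray; origin at the centre of its underside
- basket: loose empty wire basket, 52 (x) x 68 (y) x 50 mm high, 0.12 kg, standing on the worktop, sometimes in front of the slot; alike both ways round; origin at the centre of its underside, z up. A rigid bail stands over it: uprights at y = +-31.5, cross bar along y (8 mm round) with its axis at z = 118; the hook passes under it along x
- basket_bar (a point): middle of the bail's cross bar, (0, 0, 118) mm in the basket frame; hung, it is 4 mm above hook_saddle
- basket_grip (a point): grip point at (0, 0, 146) mm in the basket frame, axes as the basket's, in the black tab on the cross bar: 10 thick (x), 30 wide (y), z from 121 to 159
- bur_jar: bystander: small lidded jar, diameter 58, height 57 mm, in front of the gap between the carriers; origin at the centre of its underside
- swab_jar: bystander: lidded jar, diameter 68, height 75 mm, on the left on the sink counter, which is 5 mm higher than the worktop; origin at the centre of its underside
- timer: bystander: kitchen timer, 52 x 68 x 66 mm high, at the right; origin at the centre of its underside

How it is judged (in metres and radians):
At the end, for the whole second after the job is handed in: Tray level on the upper runners, handle outwards, within about 8 mm of the back stops, scaler and needle holder lying in it; basket hanging by its cross bar on the same carrier's hook, within 0.25 rad of upright; both let go and at rest; jars and timer within 25 mm of their places (x of tray in the frame of carrier between -0.005 and 0.008 m and y of tray in the frame of carrier between -0.009 and 0.009 m and z of tray in the frame of carrier between 0.064 and 0.073 m and angle between the x axis of tray and the x axis of carrier, either way round below 0.08 rad and angle between tray's own z axis and vertical below 0.06 rad and x of tray_grip in the frame of carrier below -0.09 m and x of scaler in the frame of tray between -0.06 and 0.06 m and y of scaler in the frame of tray between -0.043 and 0.043 m and z of scaler in the frame of tray between -0.003 and 0.02 m and x of needle_holder in the frame of tray between -0.06 and 0.06 m and y of needle_holder in the frame of tray between -0.043 and 0.043 m and z of needle_holder in the frame of tray between -0.003 and 0.02 m and x of basket_bar in the frame of carrier between -0.138 and -0.064 m and y of basket_bar in the frame of carrier between 0.085 and 0.14 m and z of basket_bar in the frame of carrier between 0.205 and 0.225 m and angle between basket's own z axis and vertical below 0.25 rad and contact force between basket and carrier above 0.3 N and linear speed of each of tray, basket below 0.03 m/s); the robot touches nothing.
It fails at once if the bur jar is pushed more than 25 mm or knocked over (distance of bur_jar from where it was at the start of the episode above 0.025 m or angle between bur_jar's own z axis and vertical above 0.5 rad).
It fails at once if the swab jar is pushed more than 25 mm or knocked over (distance of swab_jar from where it was at the start of the episode above 0.025 m or angle between swab_jar's own z axis and vertical above 0.5 rad).
It fails at once if the timer is pushed more than 25 mm or knocked over (distance of timer from where it was at the start of the episode above 0.025 m or angle between timer's own z axis and vertical above 0.5 rad).
It also fails if it takes over 61 s, if anything falls off the work surface, if the arm or the gripper's body presses on something with over 40 N, if the wrist force passes 120 N, or if a joint passes its speed limit or range.

## Robot

A 7-joint arm with a two-finger parallel gripper is mounted at the origin on a cart in front of the work surface, level with it; the furniture and walls round the work are solid. World frame = base frame: x ahead of the robot, y to its left, z up, the work surface at z = 0. Lengths are in mm, angles in rad, forces in N, time in s.
With the tool pointing down it reaches from about 425 to 825 mm from the base axis. Payload 3.6 kg.
Tool frame: the origin (TCP) lies on the centre line of the jaws, within the pads' length; the fingertips stand 17 mm ahead of it and the grasp point (between the pads) lies 2 mm behind it; z points along the fingers, y is the line along which they close (so a half turn about z gives the same grasp; the last joint's range is limited). The gripper opens to 85 mm and grips with 20 to 120 N. Pads are 22 mm wide; open, the fingers measure 114 mm over their backs; the gripper's body (76 mm by 85 mm) begins 54 mm behind the grasp point. The pads swing forward as they close: fully open they stand 13 mm farther back than shut.
Start: joints at [-1.232, 0.615, -0.013, 1.423, 0.008, 1.103, -0.04], TCP at [232.469, 606.978, 248.297] pointing down, gripper open.
Joint ranges: [-3.12, 3.12], [-0.3, 2.06], [-1.34, 1.32], [0.26, 2.42], [-1.36, 4.5], [0.01, 1.98], [-2.84, 2.84]. Speed limits (rad/s): [2.79, 2.79, 3.14, 3.14, 3.14, 3.14, 3.14].

## Interface

Orientations are given as a unit quaternion [w, x, y, z].
In Python, from rig import observe, read_camera, camera_params, manip, find_in, cut_out, spot_point gives the robot as it stands.
- The arm moves only by the tool carry_out, never from a script. Its argument "commands" is a list of rows, each a list of 7 numbers: the shift along the world's x, y, z in mm, then the turn, a rotation vector about the world's x, y, z in degrees, then the opening, from 0 (shut) to 1 (fully open). In form: [[tx, ty, tz, rx, ry, rz, jaw], ...]. A call has 1 to 12 rows; each row is the pose to reach, as a shift and turn from the pose commanded when the call began; what a row does not reach only later rows make up. A row lasts 1/10 s, in which the tool goes at most 50 mm and 8.59 degrees, less where a joint would pass 70% of its speed; a pose out of reach is approached as far as the arm can. A call with a gripper value outside its range is refused whole. The fingers move at their own pace and stop on an object; "force" is the grip in N (left out, the last holds). Time passes only in rows, so rows that repeat a pose let the fingers close. It gives the time, the measured TCP pose, the force, the opening and the grip force at its end, in the units of the state.
- observe(): the state, without advancing time (a new reading comes with each control period).
- read_camera(name): name is "side" or "top" or "wrist"; returns (picture, depth): 384x512x3 uint8, red, green, blue; 384x512 float32, mm along the optical axis (not along the pixel's ray), 0 where there is no reading.
- camera_params(name): a dict with "vertical_fov" (degrees; the focal length in pixels is half the picture's height over the tangent of half this angle, whatever the lens; pixels are square), "cx", "cy" (the principal point, pixels), "extrinsics" (4x4, takes a point from world to camera coordinates); the wrist camera has in their place "mount" (4x4, takes a point from camera to tool coordinates, whose origin is the TCP and whose axes are the flange's). Camera axes: x right, y down, z forward; pixel columns grow to the right and rows downward; lengths in mm; the calibration is good to about 2 mm. A picture is of the moment at which its call begins: read the wrist's pose just before it. camera_params takes no time and is no camera call.
- manip.hand_in(): hands the job in; it is judged then, once.
Trained networks look in the newest picture that a camera, given by its name, has taken for a name from the list of things; names that differ only in an ending like _2 or _b are one class to them, and where a whole thing is asked for, a point or a joint stands for the part that bears it (a point fixed in the world has none). Each returns a list of dicts, best first, with "conf" (0 to 1); they miss things now and then, are a little off and sometimes report something else, mostly with a low value. They report only what shows in the picture. A call takes as long as a camera call.
- find_in(target, camera): "rect" ([left, top, width, height] in pixels, round what is visible of it).
- cut_out(target, camera): "mask" (384x512 bool, what is visible of it) and "rect" ([left, top, width, height] in pixels, round what is visible of it).
- spot_point(target, camera): "xy" ([column, row] in pixels: a listed point, or the origin of a listed thing).
The state is a dict: "clock": time; "joint_pos": joint angles; "qd": joint speeds; "effort": joint torques, N m; "eef_pos": TCP position; "orientation": TCP orientation; "wrist_force": force on the tool from outside, world axes, zero at the start; "ft_torque": the same for the moment, N m; "width": opening from 0.0 (shut) to 1.0 (fully open); "finger_force": force on a finger pad.
Only numpy, scipy, OpenCV 4.12 (cv2) and the standard library are available. Lean on these libraries where they do the work, as an engineer would, in place of code of your own. Each camera call takes 0.05 s, during which the arm holds its last target. There are 200 camera calls.

## Working session

There is one attempt and no reset: what is moved stays moved. The work goes in short steps, Python scripts to look and compute and a tool call to move; the robot and the scene stay as the last step left them, time stands still between calls to the robot, and variables do not carry over. Pictures are saved under pics/ and viewed, at most 10 in all, crops included, and the job is handed in when it is done.

Besides the shell and the picture viewer there is one more tool, called after "Emit:" by a JSON object that holds its "fn" and its "kwargs", one argument or row to a line. carry_out: Moves the arm, as the interface text tells. Its arguments: {"type":"object","properties":{"commands":{"type":"array"},"force":{"type":"number"}},"required":["commands"]}

```bash
mkdir -p pics; cat > h.py <<'E'
import numpy as np, cv2
from rig import *
from scipy.spatial.transform import Rotation as R
def f(p): return 192/np.tan(np.radians(p["vertical_fov"])/2)
def T(cam, s=None):  # camera->world
    p=camera_params(cam)
    if cam!="wrist": return np.linalg.inv(np.array(p["extrinsics"]))
    s=s or observe(); q=s["orientation"]; M=np.eye(4)
    M[:3,:3]=R.from_quat([q[1],q[2],q[3],q[0]]).as_matrix(); M[:3,3]=s["eef_pos"]
    return M@np.array(p["mount"])
def world(cam,u,v,d,M):
    p=camera_params(cam); F=f(p)
    u,v,d=map(np.asarray,(u,v,d))
    P=np.stack([(u-p["cx"])*d/F,(v-p["cy"])*d/F,d],-1)
    return P@M[:3,:3].T+M[:3,3]
def cloud(cam,depth,M):
    v,u=np.mgrid[:384,:512]; return world(cam,u,v,depth,M)
def onplane(cam,xy,z,M):
    a=world(cam,xy[0],xy[1],1.,M); o=M[:3,3]; d=a-o
    return o+d*(z-o[2])/d[2]
E
python3 - <<'E'
from h import *
s=observe(); print(s)
for c in ("side","top","wrist"):
    M=T(c); im,d=read_camera(c); np.savez(f"{c}0.npz",im=im,d=d,M=M)
    p=camera_params(c); print(c,{k:v for k,v in p.items() if k not in("extrinsics","mount")}); print(M.round(2))
    cv2.imwrite(f"pics/{c}0.png",im[:,:,::-1])
    for t in ("carrier","carrier_full","tray","basket","tray_grip","basket_grip","basket_bar","hook_saddle","slot_mouth","scaler","needle_holder","bur_jar","swab_jar","timer"):
        print(c,t,[(np.round(r["xy"],1).tolist(),round(r["conf"],2)) for r in spot_point(t,c)][:3])
a=cv2.imread("pics/side0.png");b=cv2.imread("pics/top0.png")
cv2.imwrite("pics/both0.png",cv2.resize(np.vstack([a,b]),(400,600)))
E
```

```text
{'clock': 0.0, 'joint_pos': array([-1.23153006,  0.61592701, -0.01263308,  1.42491109,  0.00808239,
        1.10337552, -0.04038663]), 'qd': array([ 0.00082526,  0.00028183,  0.00133333, -0.00100879, -0.00077231,
        0.00081055, -0.00022779]), 'effort': array([ 1.27195913e-04, -4.69213128e+01,  2.59027518e-01, -1.71036083e+01,
        9.87517851e-03,  9.73567221e-03,  1.89075541e-05]), 'eef_pos': array([232.20301455, 606.33892098, 247.12892444]), 'orientation': array([-2.28039476e-04,  1.81823102e-01,  9.83330416e-01, -1.26534222e-03]), 'wrist_force': array([-1.21993639,  0.21382482, -0.27712299]), 'ft_torque': array([-0.05499952, -0.0347552 ,  0.00816837]), 'finger_force': 0.0, 'width': 0.9983909192493621}
side {'vertical_fov': 55.42580177428506, 'cx': 254.9947729636023, 'cy': 191.3330873527305}
[[-9.8000e-01 -1.0000e-01  1.7000e-01  4.1967e+02]
 [-1.9000e-01  5.7000e-01 -8.0000e-01  7.3892e+02]
 [-2.0000e-02 -8.2000e-01 -5.8000e-01  7.8586e+02]
 [ 0.0000e+00  0.0000e+00  0.0000e+00  1.0000e+00]]
side carrier [([301.2, 212.3], 0.34)]
side carrier_full [([236.8, 189.8], 0.72), ([
[... 1317 characters left out ...]
[288.7, 188.5], 0.49)]
top swab_jar [([250.9, 235.6], 0.68), ([189.7, 235.2], 0.55), ([288.2, 190.2], 0.22)]
top timer [([366.1, 189.3], 0.79)]
wrist {'vertical_fov': 60.532041492165206, 'cx': 257.6705569321157, 'cy': 192.3608026991126}
[[ 3.6000e-01  9.0000e-01  2.4000e-01  1.7230e+02]
 [ 9.3000e-01 -3.5000e-01 -9.0000e-02  6.2987e+02]
 [-0.0000e+00  2.6000e-01 -9.7000e-01  3.7364e+02]
 [ 0.0000e+00  0.0000e+00  0.0000e+00  1.0000e+00]]
wrist carrier []
wrist carrier_full []
wrist tray []
wrist basket []
wrist tray_grip []
wrist basket_grip []
wrist basket_bar []
wrist hook_saddle []
wrist slot_mouth []
wrist scaler []
wrist needle_holder []
wrist bur_jar []
wrist swab_jar []
wrist timer []
```

```bash
python3 - <<'E'
from h import *
import cv2
for c,(x0,y0,x1,y1) in (("side",(130,100,380,330)),("top",(150,110,420,290))):
    im=cv2.imread(f"pics/{c}0.png")[y0:y1,x0:x1]
    cv2.imwrite(f"pics/{c}_c.png",cv2.resize(im,None,fx=(2.6 if c=="side" else 2.9),fy=(2.6 if c=="side" else 2.9),interpolation=cv2.INTER_CUBIC))
t=np.load("top0.npz"); s=np.load("side0.npz")
def P(c,z0,xy):
    z=np.load(c+"0.npz"); u,v=xy; d=z["d"][int(v),int(u)]
    return world(c,u,v,d,z["M"]).round(0), onplane(c,xy,z0,z["M"]).round(0)
for n,c,z,xy in [("saddle","top",209.5,(212,168.7)),("saddle","side",209.5,(227,201.6)),("mouth","top",68,(253.1,175.5)),("mouth","side",68,(236.2,218.3)),
 ("basket grip","top",146,(251.9,237.5)),("basket grip","side",146,(303.6,199)),("bar","top",118,(251.3,233.8)),("tg","top",36,(325.4,235.8)),("tg","side",36,(307.7,187.2)),
 ("tray","top",0,(354.4,227.7)),("tray","side",0,(299.7,176.5)),("basket","top",0,(253.2,237)),("basket","side",0,(300.7,239)),("carrier","top",0,(251,154.6)),("bur","top",0,(288.7,188.5)),("swab","top",5,(189.7,235.2)),("timer","top",0,(366.1,189.3)),("full","top",0,(317,160))]:
    print(n,c,*P(c,z,xy))
E
```

```text
saddle top [712.  37.   8.] [661.  11. 210.]
saddle side [652.   1. 208.] [651.   3. 210.]
mouth top [ 679. -112.   29.] [ 670. -112.   68.]
mouth side [ 661. -107.   61.] [ 658. -100.   68.]
basket grip top [ 452. -107.  158.] [ 453. -107.  146.]
basket grip side [ 458. -111.  159.] [ 458. -128.  146.]
bar top [ 475. -102.    4.] [ 466. -105.  118.]
tg top [ 464. -361.   -0.] [ 462. -355.   36.]
tg side [ 457. -355.   33.] [ 457. -350.   36.]
tray top [ 491. -464.   -0.] [ 491. -464.    0.]
tray side [ 495. -474.   -2.] [ 495. -471.    0.]
basket top [ 453. -111.  160.] [ 464. -108.    0.]
basket side [456. -76.  35.] [ 458. -115.    0.]
carrier top [ 734. -107.  105.] [ 764. -105.    0.]
bur top [ 624. -234.   57.] [ 635. -238.    0.]
swab top [469. 101.  77.] [474. 114.   5.]
timer top [ 615. -497.   62.] [ 627. -514.    0.]
full top [ 710. -328.  106.] [ 739. -344.    0.]
```

View pics/side_c.png

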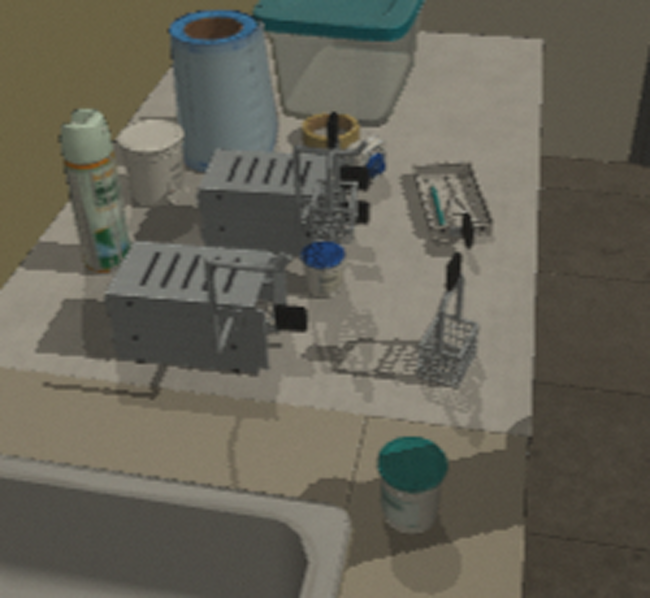

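View pics/top_c.png

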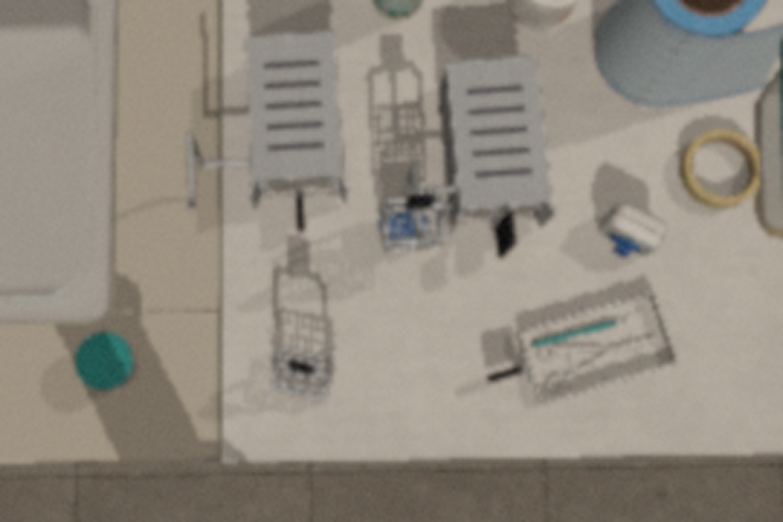

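```bash
cat > fit.py <<'E'
from h import *
def rect(P,name):
    P=np.asarray(P,np.float32); (c,wh,a)=cv2.minAreaRect(P[:,:2]); 
    if wh[0]<wh[1]: wh=wh[::-1]; a+=90
    a=(a+90)%180-90
    print(name,len(P),"centre",np.round(c,1),"size",np.round(wh,1),"long axis deg",round(a,2)); return np.array(c),a
def clean(P,k=2):  # keep largest blob on a 3 mm grid
    g=((P[:,:2]-P[:,:2].min(0))/4).astype(int); m=np.zeros(g.max(0)+3,np.uint8); m[g[:,0]+1,g[:,1]+1]=1
    m=cv2.morphologyEx(m,cv2.MORPH_CLOSE,np.ones((3,3)))
    n,l,st,_=cv2.connectedComponentsWithStats(m); i=1+np.argmax(st[1:,4]); return P[l[g[:,0]+1,g[:,1]+1]==i]
def sel(W,x,y,z): 
    W=W.reshape(-1,3); return W[(W[:,0]>x[0])&(W[:,0]<x[1])&(W[:,1]>y[0])&(W[:,1]<y[1])&(W[:,2]>z[0])&(W[:,2]<z[1])]
E
python3 - <<'E'
from fit import *
for c in("top","side"):
    z=np.load(c+"0.npz"); W=cloud(c,z["d"],z["M"])
    for n,b in dict(carrier=((630,860),(-190,-20),(98,112)),full=((600,850),(-410,-260),(98,112)),tray=((410,600),(-580,-370),(6,40)),hook=((590,720),(-20,40),(195,240)),tab=((420,500),(-150,-80),(125,170)),fin=((430,520),(-390,-330),(25,65))).items():
        P=sel(W,*b)
        if len(P)<5: print(c,n,len(P)); continue
        Q=clean(P); rect(Q,c+" "+n); print("   z",np.percentile(Q[:,2],[2,50,98]).round(1),"x",np.percentile(Q[:,0],[1,99]).round(),"y",np.percentile(Q[:,1],[1,99]).round())
E
```

```text
Traceback (most recent call last):
  File "fit.py", line 3, in rect
    P=np.asarray(P,np.float32); (c,wh,a)=cv2.minAreaRect(P[:,:2]);
                                         ~~~~~~~~~~~~~~~^^^^^^^^^
cv2.error: OpenCV(4.12.0) /io/opencv/modules/imgproc/src/convhull.cpp:143: error: (-215:Assertion failed) total >= 0 && (depth == CV_32F || depth == CV_32S) in function 'convexHull'
```

Emit:
{"fn": "carry_out", "kwargs": {
  "commands": [
    [50,-60,20,0,0,0,1],
    [95,-120,40,0,0,-8,1],
    [130,-180,60,0,0,-16,1],
    [160,-240,80,0,0,-24,1],
    [185,-300,100,0,0,-32,1],
    [205,-360,110,0,0,-40,1],
    [220,-420,110,0,0,-48,1],
    [235,-480,110,0,0,-56,1],
    [240,-530,110,0,0,-64,1],
    [250,-580,110,0,0,-70,1],
    [250,-630,110,0,0,-75,1],
    [250,-660,110,0,0,-80,1]
  ]
}}

```text
clock: 3.45
eef_pos: [462.3, 73.2, 353.5]
orientation: [0.0, 0.772, 0.635, 0.001]
wrist_force: [1.1, -0.2, 0.7]
width: 1.002
finger_force: 0.0
```

```bash
sed -i 's/minAreaRect(P\[:,:2\])/minAreaRect(P[:,:2].copy())/' fit.py
cat > look.py <<'E'
from fit import *
def run(W,c):
    for n,b in dict(carrier=((630,860),(-190,-20),(98,112)),full=((600,850),(-410,-260),(98,112)),tray=((410,600),(-580,-370),(6,40)),hook=((590,720),(-20,40),(195,240)),tab=((420,500),(-150,-80),(125,170)),fin=((430,520),(-390,-330),(25,65))).items():
        P=sel(W,*b)
        if len(P)<5: print(c,n,len(P)); continue
        Q=clean(P); rect(Q,c+" "+n); print("   z",np.percentile(Q[:,2],[2,50,98]).round(1),"x",np.percentile(Q[:,0],[1,99]).round(),"y",np.percentile(Q[:,1],[1,99]).round())
E
python3 - <<'E'
from look import *
for c in("top","side"):
    z=np.load(c+"0.npz"); run(cloud(c,z["d"],z["M"]),c)
M=T("wrist"); im,d=read_camera("wrist"); np.savez("wrist1.npz",im=im,d=d,M=M); cv2.imwrite("pics/w1.png",im[:,:,::-1])
run(cloud("wrist",d,M),"wrist"); print(M.round(2))
for t,z in (("hook_saddle",209.5),("slot_mouth",68),("basket_grip",146),("basket_bar",118)):
    for r in spot_point(t,"wrist")[:2]: print(t,np.round(r["xy"]),round(r["conf"],2),onplane("wrist",r["xy"],z,M).round(1))
E
```

```text
top carrier 1548 centre [ 758.2 -106.1] size [189.1 110.9] long axis deg 3.1
   z [ 99.1 104.1 109.6] x [677. 850.] y [-160.  -54.]
top full 1590 centre [ 721.  -344.7] size [189.  111.1] long axis deg 3.54
   z [ 99.2 104.1 109.7] x [639. 813.] y [-399. -291.]
top tray 406 centre [ 480.6 -458.9] size [190.2 102.2] long axis deg -70.44
   z [ 6.1 11.7 24.9] x [420. 545.] y [-554. -372.]
top hook 72 centre [6.57e+02 6.00e-01] size [89.8  7.6] long axis deg 2.52
   z [205.1 210.1 226.6] x [613. 701.] y [-4.  5.]
top tab 35 centre [ 455.2 -115.5] size [35.5  9.2] long axis deg 76.57
   z [127.8 158.3 162.3] x [449. 463.] y [-130.  -98.]
top fin 38 centre [ 451.6 -349.5] size [38.9  9.7] long axis deg -75.23
   z [38.5 49.9 56.4] x [444. 460.] y [-368. -331.]
side carrier 1164 centre [ 758.2 -105.2] size [189.9 114.7] long axis deg 2.47
   z [ 98.8 104.  107. ] x [675. 850.] y [-159.  -50.]
side full 716 centre [ 730.6 -342.5] size [169.9 114.3] long axis deg 3.51
   z [ 99.5 103.9 106.8] x [649. 813.] y [-395. -286.]
side tray 82 centre [ 506.7 -537.5] size [92.7 31.5] long axis deg 25.
[... 744 characters left out ...]
e-01] size [62.3  8.3] long axis deg 1.74
   z [204.7 209.  224. ] x [615. 674.] y [-4.  5.]
wrist tab 336 centre [ 459.1 -110.2] size [27.7 10.2] long axis deg 74.7
   z [126.1 154.  159.4] x [451. 466.] y [-121.  -97.]
wrist fin 0
[[ 9.8000e-01 -1.9000e-01 -5.0000e-02  4.7610e+02]
 [-1.9000e-01 -9.5000e-01 -2.6000e-01  1.3701e+02]
 [ 0.0000e+00  2.6000e-01 -9.7000e-01  4.7895e+02]
 [ 0.0000e+00  0.0000e+00  0.0000e+00  1.0000e+00]]
hook_saddle [491. 222.] 0.96 [6.558e+02 1.000e-01 2.095e+02]
slot_mouth [442. 259.] 0.88 [ 683.7 -113.7   68. ]
slot_mouth [276. 266.] 0.72 [459.1 -78.8  68. ]
basket_grip [286. 319.] 0.63 [ 462.3 -107.4  146. ]
basket_bar [280. 306.] 0.96 [ 456.9 -108.4  118. ]
```

View pics/w1.png

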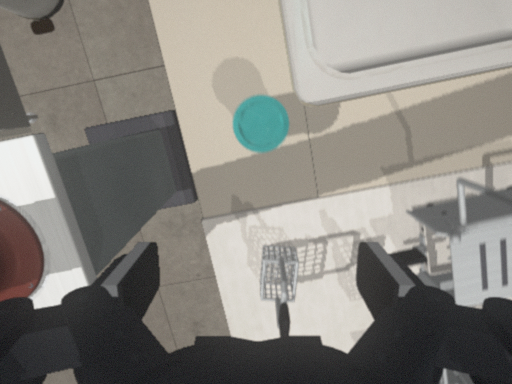

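Emit:
{"fn": "carry_out", "kwargs": {
  "commands": [
    [0,-45,-30,0,0,-2,1],
    [-2,-90,-60,0,0,-4,1],
    [-4,-135,-100,0,0,-4,1],
    [-5,-184,-140,0,0,-4,1],
    [-5,-184,-140,0,0,-4,1]
  ]
}}

```text
clock: 4.2
eef_pos: [456.3, -109.2, 210.9]
orientation: [-0.001, 0.793, 0.61, -0.001]
wrist_force: [0.8, 0.0, -0.3]
width: 1.0
finger_force: 0.0
```

```bash
python3 - <<'E'
from look import *
s=observe(); M=T("wrist",s); im,d=read_camera("wrist"); np.savez("wrist2.npz",im=im,d=d,M=M); cv2.imwrite("pics/w2.png",im[:,:,::-1])
print(s["eef_pos"],s["orientation"])
W=cloud("wrist",d,M); Q=clean(sel(W,(420,500),(-150,-70),(130,170))); rect(Q,"tab"); print(np.percentile(Q[:,2],[2,98]))
run(W,"wrist")
for t,z in (("basket_grip",146),("basket_bar",118)):
    for r in spot_point(t,"wrist")[:2]: print(t,np.round(r["xy"]),round(r["conf"],2),onplane("wrist",r["xy"],z,M).round(1))
E
```

```text
[ 456.34388027 -109.20437113  210.85227532] [-0.00092122  0.79259797  0.60974305 -0.00101334]
tab 950 centre [ 459.  -111.7] size [29.1 10. ] long axis deg 74.87
[132.93987337 159.76678101]
wrist carrier 0
wrist full 0
wrist tray 0
wrist hook 0
wrist tab 975 centre [ 459.  -111.7] size [29.1 10. ] long axis deg 74.87
   z [128.8 157.7 159.7] x [452. 466.] y [-125.  -98.]
wrist fin 0
basket_grip [262. 216.] 0.84 [ 459.6 -110.7  146. ]
basket_bar [259. 205.] 0.59 [ 457.3 -112.5  118. ]
```

Emit:
{"fn": "carry_out", "kwargs": {
  "commands": [
    [3,-3,-30,0,0,0,1],
    [3,-3,-60,0,0,0,1],
    [3,-3,-67,0,0,0,0.6],
    [3,-3,-67,0,0,0,0],
    [3,-3,-67,0,0,0,0],
    [3,-3,-67,0,0,0,0],
    [3,-3,-67,0,0,0,0],
    [3,-3,-67,0,0,0,0]
  ],
  "force": 60
}}

```text
clock: 5.15
eef_pos: [460.0, -111.7, 146.9]
orientation: [-0.0, 0.793, 0.609, 0.0]
wrist_force: [-1.6, 1.3, 6.3]
width: 0.103
finger_force: 59.4
```

Emit:
{"fn": "carry_out", "kwargs": {
  "commands": [
    [0,0,40,0,0,0,0],
    [0,0,85,0,0,0,0],
    [10,20,125,0,0,4,0],
    [35,60,130,0,0,10,0],
    [60,90,130,0,0,16,0],
    [85,106,130,0,0,18,0],
    [90,106,130,0,0,18,0],
    [90,106,130,0,0,18,0]
  ]
}}

```text
clock: 5.95
eef_pos: [550.2, -6.0, 275.4]
orientation: [0.0, 0.688, 0.726, -0.001]
wrist_force: [-0.0, -1.1, -2.1]
width: 0.105
finger_force: 59.1
```

```bash
python3 - <<'E'
from look import *
s=observe(); M=T("wrist",s); im,d=read_camera("wrist"); cv2.imwrite("pics/w3.png",im[:,:,::-1])
print(s["eef_pos"],s["orientation"],s["wrist_force"])
im2,d2=read_camera("side"); cv2.imwrite("pics/s3.png",cv2.resize(im2[120:320,150:400,::-1],None,fx=2.4,fy=2.4))
W=cloud("wrist",d,M); Q=clean(sel(W,(590,720),(-20,40),(195,240))); rect(Q,"hook w")
Ms=T("side"); W=cloud("side",d2,Ms); Q=clean(sel(W,(600,720),(-20,40),(195,240))); rect(Q,"hook s")
P=sel(W,(480,590),(-60,50),(100,300)); print(np.percentile(P,[1,50,99],axis=0).round())
for r in spot_point("basket_bar","side")[:2]+spot_point("basket_grip","side")[:1]: print(r["xy"],r["conf"],onplane("side",r["xy"],247,Ms))
E
```

```text
[550.22219325  -5.97372133 275.42473514] [ 8.40815112e-06  6.87940501e-01  7.25766778e-01 -6.71475891e-04] [-0.01215074 -1.0763857  -2.0506999 ]
hook w 1926 centre [6.603e+02 3.000e-01] size [91.8  8.4] long axis deg 2.14
hook s 119 centre [658.9   3.7] size [90.7 10.3] long axis deg 1.54
[[520. -41. 129.]
 [546.   4. 178.]
 [573.  30. 298.]]
[265.7, 194.0] 0.82 [547.90505212   3.66710531 247.        ]
[228.2, 199.2] 0.69 [635.72925698  40.77402562 247.        ]
[267.7, 182.3] 0.88 [551.64857103 -49.095072   247.        ]
```

View pics/s3.png

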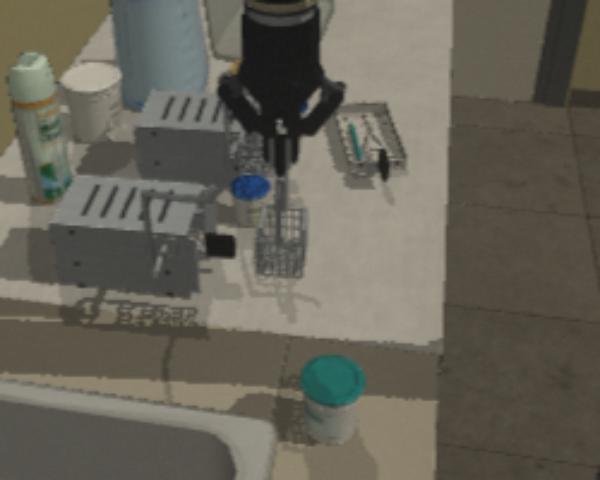

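Emit:
{"fn": "carry_out", "kwargs": {
  "commands": [
    [30,6,0,0,0,0,0],
    [65,7,0,0,0,0,0],
    [95,7,0,0,0,0,0],
    [106,7,0,0,0,0,0],
    [106,7,-12,0,0,0,0],
    [106,7,-24,0,0,0,0],
    [106,7,-31,0,0,0,0],
    [106,7,-34,0,0,0,0],
    [106,7,-34,0,0,0,0]
  ]
}}

```text
clock: 7.05
eef_pos: [655.1, 0.9, 242.1]
orientation: [-0.0, 0.688, 0.725, -0.0]
wrist_force: [-0.2, 1.2, -0.8]
width: 0.103
finger_force: 59.4
```

Emit:
{"fn": "carry_out", "kwargs": {
  "commands": [
    [0,0,-1,0,0,0,0],
    [0,0,-2,0,0,0,0],
    [0,0,-2,0,0,0,0]
  ]
}}

```text
clock: 7.35
eef_pos: [655.8, 1.0, 241.7]
orientation: [0.0, 0.688, 0.726, 0.0]
wrist_force: [-3.3, -0.5, 5.9]
width: 0.105
finger_force: 60.4
```

Emit:
{"fn": "carry_out", "kwargs": {
  "commands": [
    [0,0,0,0,0,0,0.35],
    [0,0,0,0,0,0,0.35],
    [0,0,0,0,0,0,0.35],
    [0,0,10,0,0,0,0.35],
    [0,0,30,0,0,0,0.35],
    [0,0,60,0,0,0,0.35],
    [0,0,100,0,0,0,0.4]
  ]
}}

```text
clock: 8.05
eef_pos: [655.4, 1.3, 339.9]
orientation: [-0.001, 0.688, 0.726, -0.001]
wrist_force: [0.5, 0.1, 0.2]
width: 0.399
finger_force: 0.0
```

```bash
python3 - <<'E'
from look import *
s=observe(); M=T("wrist",s); im,d=read_camera("wrist"); np.savez("w4.npz",im=im,d=d,M=M)
im2,d2=read_camera("side"); a=cv2.resize(im2[150:320,170:320,::-1],(352,400)); b=cv2.resize(im[:,:,::-1],(440,330)); o=np.zeros((400,800,3),np.uint8); o[:,:352]=a; o[:330,356:796]=b; cv2.imwrite("pics/c4.png",o)
print(s["eef_pos"],s["wrist_force"],s["width"])
W=cloud("wrist",d,M); Q=clean(sel(W,(620,700),(-40,40),(228,280))); rect(Q,"tab"); print(np.percentile(Q[:,2],[2,98]))
Q=clean(sel(W,(600,860),(-190,-20),(98,110))); rect(Q,"roof"); print(Q.min(0),Q.max(0))
E
```

```text
[655.3747495    1.29887992 339.91320224] [0.49609134 0.12050256 0.24294459] 0.3991135175887869
tab 662 centre [6.583e+02 1.000e-01] size [29.2  9.8] long axis deg -86.46
[231.00462593 255.00963104]
roof 8027 centre [ 760.4 -109.7] size [189.5 112.5] long axis deg 1.55
[ 667.14908332 -168.50621594   98.00473009] [855.72162577 -51.14719826 106.49033511]
```

View pics/c4.png

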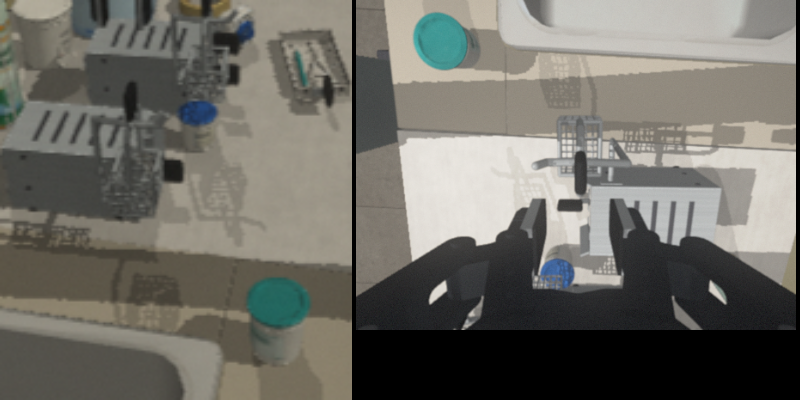

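Emit:
{"fn": "carry_out", "kwargs": {
  "commands": [
    [-35,-30,0,0,0,0,0.6],
    [-70,-65,0,0,0,2,1],
    [-100,-105,0,0,0,4,1],
    [-125,-145,0,0,0,6,1],
    [-150,-190,0,0,0,8,1],
    [-170,-235,-10,0,0,10,1],
    [-185,-280,-40,0,0,12,1],
    [-198,-320,-80,0,0,12,1],
    [-200,-349,-110,0,0,12,1],
    [-200,-349,-130,0,0,12,1],
    [-200,-349,-130,0,0,12,1]
  ]
}}

```text
clock: 9.25
eef_pos: [453.4, -348.0, 206.5]
orientation: [-0.004, 0.61, 0.792, -0.0]
wrist_force: [-0.3, 0.4, -0.2]
width: 0.998
finger_force: 0.0
```

```bash
python3 - <<'E'
from look import *
def edges(P,n):
    x=np.arange(690,835,3); e=[]
    for a in x:
        q=P[(P[:,0]>=a)&(P[:,0]<a+3)][:,1]
        if len(q)>8: e.append((a+1.5,q.max(),q.min()))
    e=np.array(e); 
    for k in(1,2):
        c=np.polyfit(e[:,0],e[:,k],1); r=e[:,k]-np.polyval(c,e[:,0]); g=abs(r)<=2*np.median(abs(r))+.5; c=np.polyfit(e[g,0],e[g,k],1)
        print(n,"edge",k,"deg",np.degrees(np.arctan(c[0])).round(2),"y at 766:",np.polyval(c,766).round(1))
for n in("w4","top0","side0"):
    z=np.load(n+".npz"); c={"w4":"wrist","top0":"top","side0":"side"}[n]
    P=sel(cloud(c,z["d"],z["M"]),(670,860),(-190,-20),(100,108)); edges(P,n)
s=observe(); M=T("wrist",s); im,d=read_camera("wrist"); np.savez("w5.npz",im=im,d=d,M=M); cv2.imwrite("pics/w5.png",im[:,:,::-1])
print(s["eef_pos"],s["orientation"],s["joint_pos"].round(2))
W=cloud("wrist",d,M); Q=clean(sel(W,(420,500),(-400,-300),(25,65))); rect(Q,"fin"); print(np.percentile(Q[:,2],[2,98]))
Q=clean(sel(W,(400,620),(-600,-345),(5,28))); rect(Q,"tray")
for t,z in (("tray_grip",36),("tray",0),("scaler",2),("needle_holder",2)):
    for r in spot_point(t,"wrist")[:2]: print(t,np.round(r["xy"]),round(r["conf"],2),onplane("wrist",r["xy"],z,M).round(1))
E
```

```text
w4 edge 1 deg 2.23 y at 766: -54.7
w4 edge 2 deg -14.6 y at 766: -119.9
top0 edge 1 deg 2.3 y at 766: -56.7
top0 edge 2 deg 1.83 y at 766: -157.5
side0 edge 1 deg 1.62 y at 766: -53.0
side0 edge 2 deg 1.64 y at 766: -155.0
[ 453.39793273 -348.00272596  206.5110335 ] [-3.97172489e-03  6.09886816e-01  7.92478429e-01 -4.87518760e-04] [ 0.37  0.56  0.4   1.71 -0.26  0.92  1.12]
fin 498 centre [ 453.9 -349.7] size [39.6  9.2] long axis deg -75.21
[32.15145332 52.19963508]
tray 3492 centre [ 483. -456.] size [163.   91.5] long axis deg -74.74
tray_grip [261. 181.] 0.79 [ 456.6 -350.    36. ]
tray [258. 272.] 0.71 [ 482.3 -460.2    0. ]
tray [357. 334.] 0.68 [ 615.5 -508.     0. ]
scaler [282. 275.] 0.85 [ 509.5 -454.8    2. ]
needle_holder [253. 280.] 0.66 [ 479.1 -469.     2. ]
```

View pics/w5.png

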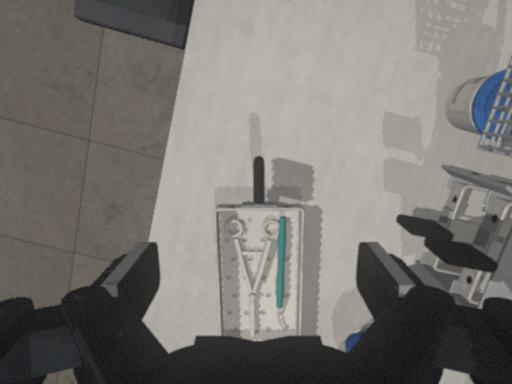

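Emit:
{"fn": "carry_out", "kwargs": {
  "commands": [
    [0,-1,-45,0,0,0,1],
    [0,-1.5,-90,0,0,0,1],
    [0.5,-1.5,-130,0,0,0,1],
    [0.5,-1.5,-160,0,0,0,0.6],
    [0.5,-1.5,-171,0,0,0,0.5],
    [0.5,-1.5,-171,0,0,0,0.3],
    [0.5,-1.5,-171,0,0,0,0],
    [0.5,-1.5,-171,0,0,0,0],
    [0.5,-1.5,-171,0,0,0,0],
    [0.5,-1.5,-171,0,0,0,0]
  ],
  "force": 90
}}

```text
clock: 10.5
eef_pos: [457.3, -350.6, 41.3]
orientation: [0.002, 0.609, 0.794, -0.0]
wrist_force: [-0.2, 0.9, 6.9]
width: 0.096
finger_force: 88.2
```

Emit:
{"fn": "carry_out", "kwargs": {
  "commands": [
    [0,0,0,0,0,0,0],
    [0,0,0,0,0,0,0]
  ]
}}

```text
clock: 10.7
eef_pos: [457.3, -350.6, 41.3]
orientation: [0.002, 0.608, 0.794, -0.0]
wrist_force: [-1.0, 0.8, 6.1]
width: 0.1
finger_force: 88.3
```

Emit:
{"fn": "carry_out", "kwargs": {
  "commands": [
    [0,0,0,0,0,0,0.3],
    [0,0,0,0,0,0,0.3],
    [0,0,-4,0,0,0,0.3],
    [0,0,-7,0,0,0,0.3],
    [0,0,-7,0,0,0,0],
    [0,0,-7,0,0,0,0],
    [0,0,-7,0,0,0,0],
    [0,0,-7,0,0,0,0]
  ],
  "force": 95
}}

```text
clock: 11.5
eef_pos: [456.3, -349.1, 31.6]
orientation: [-0.001, 0.608, 0.794, 0.0]
wrist_force: [-0.7, -0.7, -1.7]
width: 0.102
finger_force: 92.4
```

Emit:
{"fn": "carry_out", "kwargs": {
  "commands": [
    [0,0,10,0,0,0,0],
    [0,0,30,0,0,0,0],
    [0,0,58,0,0,0,0],
    [0,0,88,0,0,0,0],
    [0,0,118,0,0,0,0],
    [0,0,148,0,0,0,0],
    [0,0,178,0,0,0,0],
    [0,0,208,0,0,0,0],
    [0,0,236,0,0,0,0],
    [0,0,256,0,0,0,0],
    [0,0,265,0,0,0,0],
    [0,0,265,0,0,0,0]
  ]
}}

```text
clock: 12.7
eef_pos: [456.6, -349.6, 298.2]
orientation: [0.001, 0.609, 0.794, 0.0]
wrist_force: [1.1, -0.4, -2.5]
width: 0.102
finger_force: 92.6
```

Emit:
{"fn": "carry_out", "kwargs": {
  "commands": [
    [-1,8,0,0,0,3,0],
    [-3,24,0,0,0,9,0],
    [-6,46,0,0,0,16,0],
    [-9,70,0,0,0,23,0],
    [-12,94,0,0,0,31,0],
    [-15,118,0,0,0,39,0],
    [-18,142,0,0,0,47,0],
    [-21,166,0,0,0,55,0],
    [-24,190,0,0,0,63,0],
    [-26,212,0,0,0,70,0],
    [-28,226,0,0,0,75,0],
    [-28,231,0,0,0,77,0]
  ]
}}

```text
clock: 13.9
eef_pos: [427.2, -116.5, 295.6]
orientation: [-0.002, -0.02, 1.0, 0.001]
wrist_force: [-0.3, -0.2, -2.4]
width: 0.106
finger_force: 92.6
```

```bash
python3 - <<'E'
from look import *
s=observe(); print(s["eef_pos"],s["orientation"],s["joint_pos"].round(2))
M=T("wrist",s); im,d=read_camera("wrist"); np.savez("w6.npz",im=im,d=d,M=M)
ims,ds=read_camera("side"); imt,dt=read_camera("top"); np.savez("t6.npz",d=dt,im=imt)
o=np.hstack([cv2.resize(ims[80:330,130:400],(400,370)),cv2.resize(imt[100:300,180:400],(400,370))]); cv2.imwrite("pics/c6.png",o[:,:,::-1])
for c,dd in(("top",dt),("side",ds)):
    W=cloud(c,dd,T(c)); Q=sel(W,(455,660),(-200,-20),(262,292))
    print(c,len(Q)); 
    if len(Q)>20:
        Q=clean(Q); rect(Q,c+" tray"); A=np.c_[Q[:,:2],np.ones(len(Q))]; print(np.linalg.lstsq(A,Q[:,2],rcond=None)[0].round(3), np.percentile(Q[:,2],[2,50,98]))
E
```

```text
[ 427.19742349 -116.45406815  295.6203638 ] [-1.93866698e-03 -2.01701475e-02  9.99794385e-01  7.70996440e-04] [ 0.16  0.24  0.07  1.91 -0.02  0.99  1.85]
top 1300
top tray 1299 centre [ 560.  -113.3] size [141.6  91.1] long axis deg 2.04
[7.00000e-03 1.10000e-02 2.66458e+02] [262.68226448 266.99483501 286.70865557]
side 1461
side tray 1461 centre [ 542.6 -111.9] size [174.5  98.7] long axis deg 1.57
[-9.00000e-03  2.80000e-02  2.80343e+02] [264.00246968 270.77405146 285.51588519]
```

View pics/c6.png

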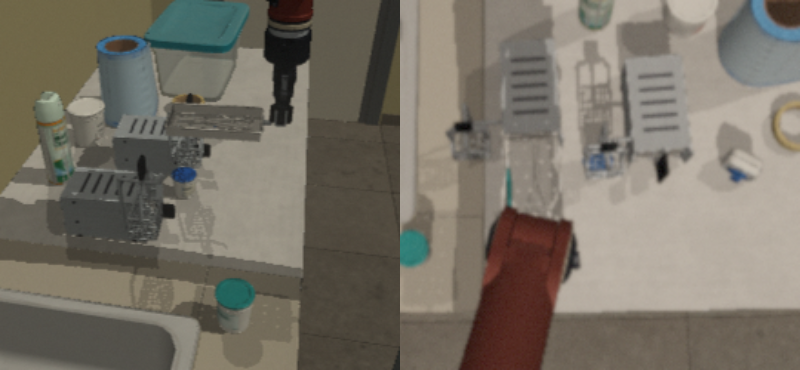

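Emit:
{"fn": "carry_out", "kwargs": {
  "commands": [
    [0,0,-10,0,0,0,0],
    [0,0,-30,0,0,0,0],
    [0,0,-55,0,0,0,0],
    [0,0,-80,0,0,0,0],
    [0,0,-105,0,0,0,0],
    [0,0,-130,0,0,0,0],
    [0,0,-152,0,0,0,0],
    [0,0,-172,0,0,0,0],
    [0,0,-186,0,0,0,0],
    [0,0,-192,0,0,0,0],
    [0,0,-192,0,0,0,0],
    [0,0,-192,0,0,0,0]
  ]
}}

```text
clock: 15.25
eef_pos: [429.0, -118.9, 105.2]
orientation: [0.0, -0.017, 1.0, -0.0]
wrist_force: [0.0, 0.6, -2.6]
width: 0.099
finger_force: 92.6
```

```bash
python3 - <<'E'
from look import *
s=observe(); print(s["eef_pos"],s["orientation"],s["wrist_force"])
def side_edges(P,x0,x1,n,st=4):
    e=[]
    for a in np.arange(x0,x1,st):
        q=P[(P[:,0]>=a)&(P[:,0]<a+st)][:,1]
        if len(q)>6: e.append((a+st/2,q.max(),q.min()))
    e=np.array(e)
    for k in(1,2):
        c=np.polyfit(e[:,0],e[:,k],1); r=e[:,k]-np.polyval(c,e[:,0]); g=abs(r)<=2*np.median(abs(r))+.3; c=np.polyfit(e[g,0],e[g,k],1)
        print(n,k,"deg",np.degrees(np.arctan(c[0])).round(2),"y@650",np.polyval(c,650).round(1))
for c in("top","side"):
    im,d=read_camera(c); W=cloud(c,d,T(c))
    side_edges(sel(W,(690,850),(-190,-20),(100,108)),690,835,c+" roof")
    P=sel(W,(500,645),(-180,-40),(70,100)); side_edges(P,520,628,c+" tray")
    print(c,"tray z",np.percentile(P[:,2],[2,25,50,98]).round(1),"x",P[:,0].max(), "roof front/back", np.percentile(sel(W,(640,870),(-150,-65),(100,108))[:,0],[.2,99.8]).round(1))
E
```

```text
[ 428.9677195  -118.91920314  105.18059497] [ 3.77883276e-04 -1.73779953e-02  9.99848878e-01 -2.88821785e-04] [ 0.00865977  0.5512187  -2.5640841 ]
top roof 1 deg 1.43 y@650 -59.1
top roof 2 deg 2.06 y@650 -162.4
top tray 1 deg 2.24 y@650 -67.0
top tray 2 deg 2.8 y@650 -154.2
top tray z [71.3 74.6 76.7 97.1] x 631.6134303151674 roof front/back [676.6 853.6]
side roof 1 deg 3.7 y@650 -61.0
side roof 2 deg -1.08 y@650 -152.5
side tray 1 deg 1.94 y@650 -63.8
side tray 2 deg 2.01 y@650 -155.2
side tray z [73.1 75.8 78.9 95.9] x 632.7231461182446 roof front/back [677.6 852.3]
```

Emit:
{"fn": "carry_out", "kwargs": {
  "commands": [
    [10,0.3,0,0,0,0,0],
    [30,1,0,0,0,0,0],
    [50,1.7,0,0,0,0,0],
    [62,2.1,0,0,0,0,0],
    [74,2.5,0,0,0,0,0],
    [86,3,0,0,0,0,0],
    [96,3.3,0,0,0,0,0],
    [100,3.5,0,0,0,0,0]
  ]
}}

```text
clock: 16.15
eef_pos: [530.4, -114.7, 105.3]
orientation: [0.001, -0.018, 1.0, -0.0]
wrist_force: [0.2, 0.5, -2.0]
width: 0.111
finger_force: 92.6
```

Inside the mouth by about 50 mm with no contact; going on, lowering toward the runners.

Emit:
{"fn": "carry_out", "kwargs": {
  "commands": [
    [12,0.4,-1,0,0,0,0],
    [28,1,-2,0,0,0,0],
    [44,1.5,-3,0,0,0,0],
    [60,2.1,-3,0,0,0,0],
    [76,2.7,-3,0,0,0,0],
    [90,3.1,-3,0,0,0,0],
    [100,3.5,-3,0,0,0,0],
    [106,3.7,-3,0,0,0,0],
    [110,3.8,-3,0,0,0,0],
    [110,3.8,-3,0,0,0,0]
  ]
}}

```text
clock: 17.15
eef_pos: [638.6, -111.0, 101.8]
orientation: [-0.0, -0.018, 1.0, 0.0]
wrist_force: [-0.1, 0.0, -2.6]
width: 0.105
finger_force: 92.6
```

Still free (no side force). Now the last ~12 mm, slowly, lowered onto the runners, until the stops answer.

Emit:
{"fn": "carry_out", "kwargs": {
  "commands": [
    [3,0.1,-1,0,0,0,0],
    [5,0.2,-2,0,0,0,0],
    [7,0.2,-2.5,0,0,0,0],
    [9,0.3,-2.5,0,0,0,0],
    [10,0.3,-2.5,0,0,0,0],
    [11,0.4,-2.5,0,0,0,0],
    [12,0.4,-2.5,0,0,0,0],
    [12,0.4,-2.5,0,0,0,0]
  ]
}}

```text
clock: 17.95
eef_pos: [650.8, -110.7, 99.5]
orientation: [0.0, -0.018, 1.0, -0.0]
wrist_force: [-0.0, 0.0, -1.5]
width: 0.104
finger_force: 92.7
```

Emit:
{"fn": "carry_out", "kwargs": {
  "commands": [
    [1,0,0,0,0,0,0],
    [2,0.1,0,0,0,0,0],
    [3,0.1,-0.5,0,0,0,0],
    [3,0.1,-0.5,0,0,0,0]
  ]
}}

```text
clock: 18.35
eef_pos: [650.9, -110.8, 99.4]
orientation: [-0.003, -0.018, 1.0, 0.0]
wrist_force: [-9.5, 0.8, 4.6]
width: 0.1
finger_force: 93.8
```

Emit:
{"fn": "carry_out", "kwargs": {
  "commands": [
    [2,0.1,0,0,0,0,0],
    [2,0.1,0,0,0,0,0.3],
    [2,0.1,0,0,0,0,0.35],
    [2,0.1,0,0,0,0,0.35],
    [2,0.1,0,0,0,0,0.35],
    [2,0.1,10,0,0,0,0.35],
    [2,0.1,30,0,0,0,0.35],
    [0,0,60,0,0,0,0.35],
    [-20,0,100,0,0,0,0.35],
    [-60,0,140,0,0,0,0.35],
    [-105,0,170,0,0,0,0.35],
    [-150,0,190,0,0,0,0.35]
  ]
}}

```text
clock: 19.55
eef_pos: [512.1, -110.8, 287.6]
orientation: [0.002, -0.018, 1.0, -0.0]
wrist_force: [0.3, -0.7, 0.5]
width: 0.349
finger_force: 0.0
```

```bash
python3 - <<'E'
from look import *
s=observe(); print(s["eef_pos"],s["wrist_force"])
ims,ds=read_camera("side"); imt,dt=read_camera("top")
o=np.hstack([cv2.resize(ims[160:310,150:300],(400,400)),cv2.resize(imt[130:240,190:300],(400,400))]); cv2.imwrite("pics/c7.png",o[:,:,::-1])
for c,d in(("top",dt),("side",ds)):
    W=cloud(c,d,T(c)); P=sel(W,(615,690),(-135,-85),(95,135)); P=P[(P[:,0]<672)]
    print(c,"fin",P.min(0).round(1) if len(P) else 0,P.max(0).round(1) if len(P) else 0)
    Q=clean(sel(W,(620,700),(-40,40),(228,280))); rect(Q,c+" tab"); print(Q[:,2].max())
E
```

```text
[ 512.12333666 -110.76709404  287.56463469] [ 0.29992207 -0.65019951  0.53478007]
top fin [ 643.3 -116.2  104. ] [ 666.7 -106.1  121.7]
top tab 47 centre [654.1  -1.4] size [27.   9.5] long axis deg 88.11
259.1582969313258
side fin [ 629.4 -115.6   95. ] [ 668.6 -101.2  121.4]
side tab 69 centre [654.8   2.8] size [29.6  9.4] long axis deg 86.74
257.25635512259964
```

View pics/c7.png

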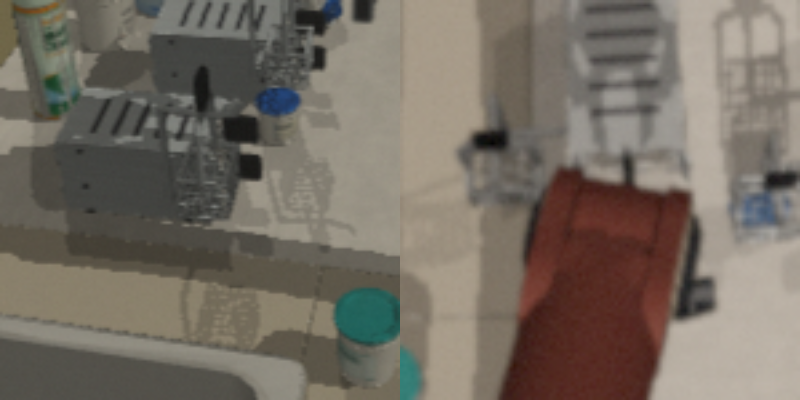

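```bash
python3 -c "
from rig import *
print(manip.hand_in())"
```

```text
the job is handed in; nothing more can be done
None
```

I hung the basket on the open carrier's hook and slid the loaded tray into the upper slot until it pressed on the back stops. Both are let go, and I handed the job in at about 20 s; the hand-in gave no verdict, and I last saw the instruments in the tray just before it went into the slot.

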